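# Seat a bar and snap the toggle clamp shut

## Robot

A 7-joint arm with a two-finger parallel gripper is mounted at the origin on the work surface. World frame = base frame: x ahead of the robot, y to its left, z up, the work surface at z = 0. Lengths are in m, angles in rad, forces in N, time in s.
With the tool pointing down it reaches from about 0.425 to 0.925 m from the base axis. Payload 6.8 kg.
Tool frame: the origin (TCP) lies midway between the tips of the shut fingers; the grasp point (between the pads) lies 19 mm behind it; z points along the fingers, y is the line along which they close (so a half turn about z gives the same grasp; the last joint's range is limited). The gripper opens to 85 mm and grips with 20 to 120 N. Pads are 22 mm wide; open, the fingers measure 114 mm over their backs; the gripper's body (76 mm by 85 mm) begins 54 mm behind the grasp point. The pads swing forward as they close: fully open they stand 13 mm farther back than shut.
Start: joints at [1.155, 0.477, 0.022, 1.555, -0.011, 1.109, -0.083], TCP at [0.205, -0.643, 0.231] pointing down, gripper open.
Joint ranges: [-2.96, 2.96], [-0.34, 2.1], [-1.41, 1.46], [0.24, 2.44], [-1.37, 4.51], [0.17, 1.92], [-2.96, 2.96]. Speed limits (rad/s): [2.39, 2.39, 3.14, 3.14, 3.14, 3.14, 3.14].

## Interface

Orientations are given as a rotation vector (axis times angle).
In Python, from bench import r gives the robot as it stands.
- The arm moves only by the tool servo_tool, never from a script. Its arguments are lists of equal length, an entry for each row: "turn": the turn, a rotation vector about the world's x, y, z in units of 5 degrees (1.0 is 5 degrees), a list of three; "slide": the shift along the world's x, y, z in units of 30 mm (1.0 is 30 mm), a list of three; "hand": the opening, from 0 (shut) to 1 (fully open). In form: {"turn": [[rx, ry, rz], ...], "slide": [[dx, dy, dz], ...], "hand": [hand, ...]}. A call has 1 to 8 rows; each row is the pose to reach, as a shift and turn from the pose commanded when the call began; what a row does not reach only later rows make up. A row lasts 1/8 s, in which the tool goes at most 62.5 mm and 10.7 degrees, less where a joint would pass 70% of its speed; a pose out of reach is approached as far as the arm can. A call with a gripper value outside its range is refused whole. The fingers move at their own pace and stop on an object; "squeeze" is the grip in N (left out, the last holds). Time passes only in rows, so rows that repeat a pose let the fingers close. It gives the time, the measured TCP pose, the force, the opening and the grip force at its end, in the units of the state.
- r.get_obs(): the state, without advancing time (a new reading comes with each control period).
- r.grab_frame(name): name is "scene" or "side" or "wrist"; returns (picture, depth): 400x640x3 uint8, red, green, blue; 400x640 float32, m along the optical axis (not along the pixel's ray), 0 where there is no reading.
- r.get_calibration(name): a dict with "fovy" (degrees; the focal length in pixels is half the picture's height over the tangent of half this angle, whatever the lens; pixels are square), "cx", "cy" (the principal point, pixels), "R" (3x3) and "t" (3): a world point X has camera coordinates R X + t. Camera axes: x right, y down, z forward; pixel columns grow to the right and rows downward; lengths in m; the calibration is good to about 2 mm. A picture is of the moment at which its call begins: read the wrist's pose just before it. get_calibration takes no time and is no camera call; for the wrist camera it gives the pose at the moment of the call.
- r.hand_in(): hands the job in; it is judged then, once.
The state is a dict: "clock": time; "joints": joint angles; "qvel": joint speeds; "tau": joint torques, N m; "tcp_pos": TCP position; "orientation": TCP orientation; "contact_force": force on the tool from outside, world axes, zero at the start; "moment": the same for the moment, N m; "grip_width": finger opening in m; "gripper_force": force on a finger pad.
Only numpy, scipy, OpenCV 4.12 (cv2) and the standard library are available. Lean on these libraries where they do the work, as an engineer would, in place of code of your own. Each camera call takes 0.05 s, during which the arm holds its last target. There are 200 camera calls.

## Task

Clamp the aluminium bar for machining: with the fingertips push it along its nest, without lifting it, until its end is fully home against the end stop. Then push the upright handle of that fixture's toggle clamp over, past its dead point, until it snaps down into lock on the bar. Leave the empty fixture's clamp open and the other things on the bench where they are.

Things in the scene. Friction and masses are not known exactly. Their poses are not given: they have to be found in the camera images.
- bar: the workpiece: plain square-edged bright aluminium bar, 120 mm long (its own y), 25 mm wide (x), 20 mm high (z), 0.12 to 0.22 kg, loose. It lies flat in the nest of one of the two fixtures, not yet against the end stop (15 to 42 mm short). Origin: centre of its underside
- bar_end (a point): centre of the bar's free end face (the end away from the stop, facing the bar's -y), 10 mm above its underside; this is the face to push on, towards the bar's +y. The last 40 mm of this end and more always stand out of the nest rails
- fixture: the fixture that holds the bar, fixed: dark steel plate 15 mm thick. Origin at bench level; the plate spans x -87 to +63, y -85 to +85 mm. Nest along y at x = -55 mm: two rails 28 mm apart, tops 25 mm above the bench, y -20 to +60 mm, with a stop block at the +y end. A toggle clamp stands behind the nest. Its x axis points from nest to clamp, away from the arm's base, turned up to 0.25 rad
- fixture_stop (a point): middle of the nest at the face of the end stop (fixture x -55, y +60 mm), 15 mm above the bench (top of the plate). The stop block is 40 mm wide (x), 20 mm thick, its top 37 mm above the bench. The bar is home with its end face against it, its origin 60 mm from here
- fixture_pivot (a point): hinge axis of the clamp's handle (along the fixture's y), 65 mm above the bench, at fixture x +20, y +20 mm, between two fixed side plates (x -9 to +37, y +2 to +38 mm, up to 74 mm above the bench)
- fixture_grip (a point): point on the handle's centre line 90 mm from the pivot. The handle is a steel bar with a black rubber grip 20 mm in diameter, from 48 to 110 mm from the pivot
- fixture_lever (a joint): handle angle (rad). 0 (open): upright, leaning 0.17 rad to fixture -x (the nest); grows as the handle swings to fixture +x and down; starts at 0; 1.48: on its stop, locked, 15 degrees above level. A spring resists up to the dead point near 1.1 (at most 8 N at 90 mm from the pivot), then throws the handle on to the stop; let go before that, it springs back open
- fixture_arm: the clamp arm, geared to the handle: 64 mm long from its hinge (its origin: fixture x 0, y +20, 58 mm above the bench), 14 mm wide, pointing to fixture -x. Open it slants up over the nest at 55 degrees, its end up to 115 mm above the bench; locked it is level and its sprung rubber foot, 16 mm across, presses the bar down, 55 mm from the hinge
- spare: a second fixture of the same kind and size with nothing in its nest, fixed to the bench beside the first (left or right of it); not part of the job. Same frame as the first
- spare_lever (a joint): handle angle of the spare fixture's clamp, same meaning; open
- collar: steel shaft collar, a ring 44 mm across and 18 mm high, lying between the fixtures; loose, not part of the job
- jar: closed jar, 56 mm across and 75 mm high, beyond and between the fixtures; loose, not part of the job
- disc: grinding disc, 110 mm across and 10 mm thick, lying flat at the left; loose, not part of the job
- wrench: open-ended wrench lying at the left; loose, not part of the job
- hammer: hammer lying at the right; loose, not part of the job
- offcut: dark steel offcut, 50 x 30 x 30 mm, at the near right; loose, not part of the job
- cup: steel cup, 72 mm across and 80 mm high, at the far right; loose, not part of the job
Not all that is in view belongs to the job. Leave any red or yellow look-alike of the fixture alone.

How it is judged:
By the outcome, as a careful person would: the job done as asked, in the order asked, and still so for the second after the job is handed in, with the robot touching nothing.
It also fails if it takes over 42 s, if anything falls off the work surface, if the arm or the gripper's body presses on something with over 40 N, if the wrist force passes 120 N, or if a joint passes its speed limit or range.

## Working session

There is one attempt and no reset: what is moved stays moved. The work goes in short steps, Python scripts to look and compute and a tool call to move; the robot and the scene stay as the last step left them, time stands still between calls to the robot, and variables do not carry over. Pictures are saved under pics/ and viewed, at most 10 in all, crops included, and the job is handed in when it is done.

Besides the shell and the picture viewer there is one more tool, called after "Call:" as name(argument=value, ...), one argument or row to a line, values as JSON. servo_tool: Moves the arm, as the interface text tells. Its arguments: {"type":"object","properties":{"turn":{"type":"array"},"slide":{"type":"array"},"hand":{"type":"array"},"squeeze":{"type":"number"}},"required":["turn","slide","hand"]}

```bash
mkdir -p pics; cat > h.py <<'E'
import numpy as np,cv2
from bench import r
def snap(n):
    c=r.get_calibration(n); p,d=r.grab_frame(n); return p,d,c
def pts(d,c):
    f=d.shape[0]/2/np.tan(np.radians(c["fovy"])/2)
    v,u=np.mgrid[:d.shape[0],:d.shape[1]]
    X=np.stack([(u-c["cx"])/f*d,(v-c["cy"])/f*d,d],-1)
    return (X-np.array(c["t"]))@np.array(c["R"])
def save(n,p): cv2.imwrite("pics/"+n+".png",p[...,::-1])
E
python3 - <<'E'
from h import *
for n in("scene","side"):
    p,d,c=snap(n); save(n+"0",p); np.savez(n+"0.npz",p=p,d=d,**{k:np.array(v) for k,v in c.items()})
    print(n,c["fovy"],-np.array(c["R"]).T@c["t"],(d>0).mean())
o=r.get_obs();print(o)
E
```

```text
scene 43.78104944556813 [ 1.31097982 -0.64808237  1.09804493] 0.99343359375
side 54.48030364071761 [1.24166416 1.0288903  1.04873381] 0.99259375
{'clock': 0.1, 'joints': array([ 1.15491025,  0.47772626,  0.02235025,  1.55632614, -0.01153242,
        1.10930307, -0.08308594]), 'qvel': array([-0.00067234, -0.00210671,  0.00164715, -0.0032755 ,  0.00080128,
        0.00018439, -0.00072485]), 'tau': array([ 3.71988819e-03, -5.97760749e+01,  1.61313593e+00, -2.81959480e+01,
        1.27855709e-02,  4.90074905e-03,  1.89721834e-05]), 'tcp_pos': array([ 0.20432743, -0.6427825 ,  0.23042832]), 'orientation': array([-3.10288167e+00, -4.81338479e-01,  5.37683193e-04]), 'contact_force': array([-0.63038948, -0.70182223, -0.43986602]), 'moment': array([-0.01024519, -0.00247106,  0.02141069]), 'gripper_force': 0.0, 'grip_width': 0.08509193092943881}
```

View pics/scene0.png

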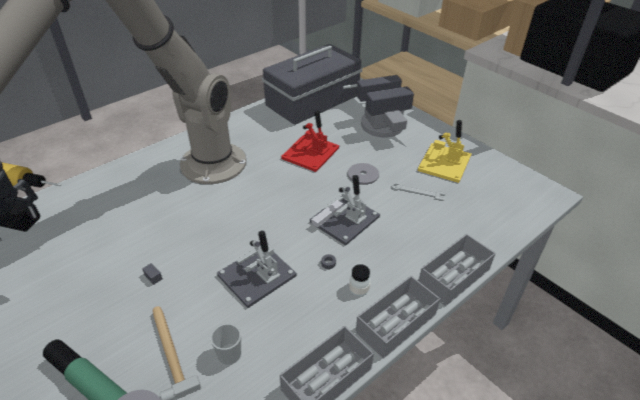

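View pics/side0.png

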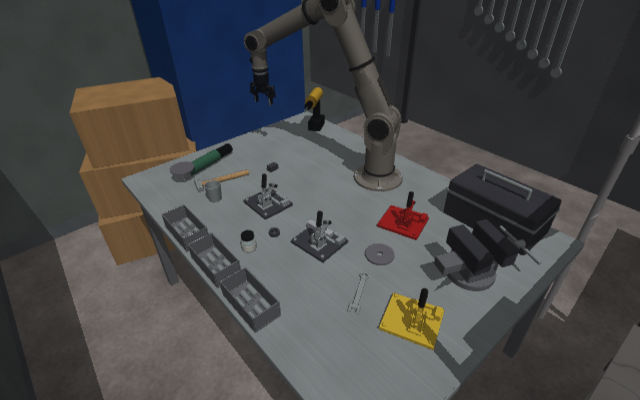

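Scene: the dark fixture at px (345,215) has a bright bar lying at its near-base side at (328,214). Possible look-alikes are the empty dark fixture (257,275), the red one (310,152) and the yellow one (446,162). I choose (345,215), which is side px (319,238), and check it in a crop.

```bash
python3 - <<'E'
from h import *
S={}
for n in("scene","side"):
    z=np.load(n+"0.npz"); S[n]=(z["p"],pts(z["d"],z))
P,X=S["scene"]; print("c",X[215,345],X[214,328],X[275,257])
a=cv2.resize(P[165:250,295:395],None,fx=4,fy=4,interpolation=2)
P2,X2=S["side"]; b=cv2.resize(P2[200:270,280:355],None,fx=4.85,fy=4.85,interpolation=2)
b=cv2.resize(b,(390,340)); save("crop",np.hstack([a,b]))
# plate outlines: points z 10..20mm dark, in each view
for n,(P,X) in S.items():
    m=((X[...,2]>.009)&(X[...,2]<.020)&(P.max(-1)<110)&(X[...,0]>.3)&(X[...,0]<1)).astype(np.uint8)
    k,l,s,_=cv2.connectedComponentsWithStats(m)
    for i in range(1,k):
        if s[i,4]>150:
            q=X[l==i][:,:2]; R=cv2.minAreaRect((q*1000).astype(np.float32)); print(n,s[i],R)
    # bright top faces z 31..39 near
    m=((X[...,2]>.030)&(X[...,2]<.042)&(P.min(-1)>120)&(X[...,0]>.3)&(X[...,0]<.9)&(abs(X[...,1])<.4)).astype(np.uint8)
    k,l,s,_=cv2.connectedComponentsWithStats(m)
    for i in range(1,k):
        if s[i,4]>15:
            q=X[l==i]; R=cv2.minAreaRect((q[:,:2]*1000).astype(np.float32)); print(" bright",n,s[i],R,q.mean(0))
E
```

```text
c [0.51954959 0.15806953 0.02714675] [0.49076202 0.1123204  0.03861617] [ 0.5314669  -0.18778065  0.01763391]
scene [319 208  60  37 790] ((537.2821655273438, 160.57379150390625), (110.37162780761719, 172.81674194335938), 7.842576026916504)
scene [ 217  254   79   54 1459] ((524.0023193359375, -186.82327270507812), (151.0052490234375, 169.36814880371094), 0.014017058536410332)
 bright scene [311 199  32  25 250] ((472.66387939453125, 123.10797119140625), (39.295448303222656, 131.30723571777344), 6.4519853591918945) [0.47784465 0.11740525 0.03688278]
 bright scene [450 252  14  10  40] ((854.634521484375, 282.6453552246094), (48.58926773071289, 13.67676067352295), 88.96562957763672) [0.85338189 0.28186212 0.03197441]
 bright scene [468 257   6   5  17] ((885.8212890625, 303.50933837890625), (12.846368789672852, 16.054302215576172), 31.077438354492188) [0.88627678 0.30159919 0.03205335]
 bright scene [462 259   6   7  20] ((881.5015869140625, 282.3706359863281), (13.683138847351074, 23.33126449584961), 35.56970977783203) [0.88332598 0.28016288 0.03174867]
 bright scene [432 265  15  12
[... 2512 characters left out ...]
, 54.72581481933594)
 bright side [307 219   9   8  37] ((483.021240234375, 83.17639923095703), (24.895071029663086, 46.872318267822266), 8.54954719543457) [0.48571173 0.08246768 0.03606318]
 bright side [325 228   8   7  32] ((472.7946472167969, 166.2177734375), (24.02585792541504, 30.702938079833984), 8.414105415344238) [0.47262645 0.16765084 0.03499905]
 bright side [336 235   9   6  24] ((465.6072082519531, 228.95606994628906), (36.47523880004883, 16.933361053466797), 16.53615951538086) [0.46546042 0.22851237 0.03871192]
 bright side [245 243  10   5  18] ((749.2634887695312, 30.5832462310791), (11.620889663696289, 36.66507339477539), 74.10641479492188) [0.7507733  0.02923646 0.03432837]
```

View pics/crop.png

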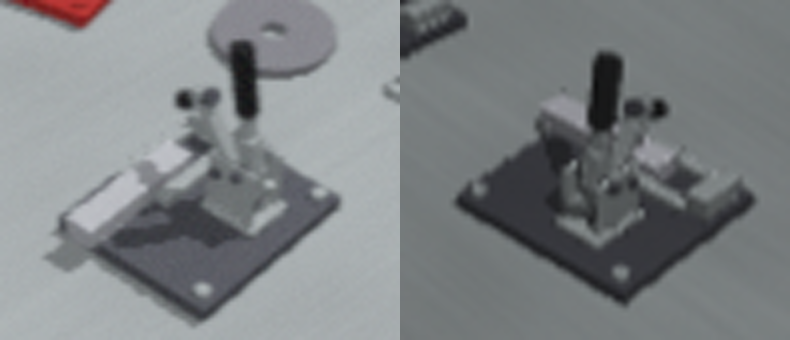

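The crop confirms the bar is in this fixture's nest, with its free end towards world -y. The fixture yaw is about +0.12 rad. Next I go above the free end with the fingers shut, bowing outwards on the way.

Call:
servo_tool(
  turn=[
    [0,0,-0.3],
    [0,0,-0.6],
    [0,0,-0.9],
    [0,0,-1.2],
    [0,0,-1.5],
    [0,0,-1.8],
    [0,0,-2.1],
    [0,0,-2.1],
  ],
  slide=[
    [1,1.6,0],
    [2,3.2,0],
    [3,4.8,0],
    [4,6.4,0],
    [5.1,8,0],
    [6.1,9.7,0],
    [7.2,11.4,0],
    [7.2,11.4,0],
  ],
  hand=[0,0,0,0,0,0,0,0],
)

```text
clock: 1.1
tcp_pos: [0.4235, -0.2962, 0.2313]
orientation: [-3.133, -0.21, -0.002]
contact_force: [-1.5, -0.4, -0.0]
grip_width: 0.0001
gripper_force: 0.0
```

Call:
servo_tool(
  turn=[
    [0,0,0],
    [0,0,0],
    [0,0,0],
    [0,0,0],
    [0,0,0],
    [0,0,0],
    [0,0,0],
    [0,0,0],
  ],
  slide=[
    [0.4,1.8,0],
    [0.8,3.6,0],
    [1.2,5.4,0],
    [1.6,7.2,0],
    [1.9,8.8,0],
    [2.2,10.3,0],
    [2.2,10.3,0],
    [2.2,10.3,0],
  ],
  hand=[0,0,0,0,0,0,0,0],
)

```text
clock: 2.1
tcp_pos: [0.4863, 0.0063, 0.231]
orientation: [3.135, 0.194, -0.001]
contact_force: [-0.0, -0.4, 0.1]
grip_width: 0.0
gripper_force: 0.0
```

```bash
python3 - <<'E'
from h import *
p,d,c=snap("wrist"); save("w1",p); X=pts(d,c)
m=((X[...,2]>.028)&(X[...,2]<.042)&(X[...,0]>.42)&(X[...,0]<.54)&(X[...,1]>.02)&(X[...,1]<.27)&(p.min(-1)>110)).astype(np.uint8)
k,l,s,_=cv2.connectedComponentsWithStats(m)
for i in range(1,k):
    if s[i,4]>60:
        q=X[l==i]; print(s[i],cv2.minAreaRect((q[:,:2]*1000).astype(np.float32)),q.mean(0),cv2.boxPoints(cv2.minAreaRect((q[:,:2]*1000).astype(np.float32))).round())
E
```

```text
[127 160  23  33 255] ((462.3263854980469, 230.1768035888672), (41.640411376953125, 17.607343673706055), 26.978248596191406) [0.4577254  0.22630266 0.03702999] [[440. 229.]
 [448. 213.]
 [485. 232.]
 [477. 247.]]
[ 177  164  105   23 2192] ((478.3252868652344, 120.48979187011719), (25.640165328979492, 120.06306457519531), 7.4185919761657715) [0.47905233 0.12023798 0.03491324] [[458. 178.]
 [473.  59.]
 [499.  63.]
 [483. 182.]]
```

View pics/w1.png

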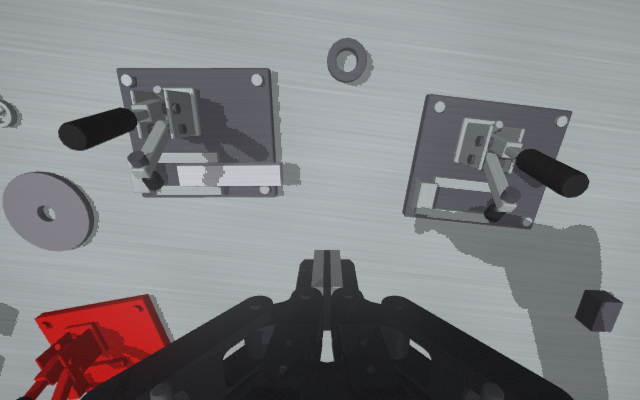

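The wrist picture shows the bar's bright top at px (177–282, 164–187), its free end at the right. From depth that end is at (0.486, 0.061) m with yaw 7.4°, and the gap to the stop is about 37 mm. I lower short of the end.

Call:
servo_tool(
  turn=[
    [0,0,0],
    [0,0,0],
    [0,0,0],
    [0,0,0],
    [0,0,0],
    [0,0,0],
    [0,0,0],
  ],
  slide=[
    [0.2,0.1,-1.5],
    [0.2,0.1,-3],
    [0.2,0.1,-4.5],
    [0.2,0.1,-5.8],
    [0.2,0.1,-6.5],
    [0.2,0.1,-6.9],
    [0.2,0.1,-6.9],
  ],
  hand=[0,0,0,0,0,0,0],
)

```text
clock: 3.02
tcp_pos: [0.4922, 0.0097, 0.0239]
orientation: [3.135, 0.193, -0.002]
contact_force: [0.2, 0.8, -0.6]
grip_width: 0.0001
gripper_force: 0.0
```

Call:
servo_tool(
  turn=[
    [0,0,0],
    [0,0,0],
    [0,0,0],
    [0,0,0],
    [0,0,0],
    [0,0,0],
    [0,0,0],
    [0,0,0],
  ],
  slide=[
    [-0.03,0.2,0],
    [-0.06,0.4,0],
    [-0.08,0.6,0],
    [-0.1,0.8,0],
    [-0.13,1.0,0],
    [-0.15,1.15,0],
    [-0.17,1.3,0],
    [-0.17,1.3,0],
  ],
  hand=[0,0,0,0,0,0,0,0],
)

```text
clock: 4.03
tcp_pos: [0.4873, 0.05, 0.0243]
orientation: [-3.135, -0.196, 0.0]
contact_force: [-0.2, -0.3, 0.5]
grip_width: -0.0001
gripper_force: 0.0
```

Call:
servo_tool(
  turn=[
    [0,0,0],
    [0,0,0],
    [0,0,0],
    [0,0,0],
    [0,0,0],
    [0,0,0],
    [0,0,0],
  ],
  slide=[
    [-0.02,0.15,0],
    [-0.04,0.3,0],
    [-0.06,0.45,0],
    [-0.08,0.6,0],
    [-0.09,0.7,0],
    [-0.1,0.8,0],
    [-0.1,0.8,0],
  ],
  hand=[0,0,0,0,0,0,0],
)

```text
clock: 4.9
tcp_pos: [0.4844, 0.0741, 0.0243]
orientation: [-3.135, -0.196, -0.0]
contact_force: [0.8, -0.6, -0.3]
grip_width: -0.0004
gripper_force: 0.0
```

```bash
cat > bar.py <<'E'
from h import *
o=r.get_obs();print(o["clock"],o["tcp_pos"].round(4),o["contact_force"].round(2))
for n in("wrist","side"):
    p,d,c=snap(n); X=pts(d,c)
    m=((X[...,2]>.028)&(X[...,2]<.042)&(X[...,0]>.42)&(X[...,0]<.53)&(X[...,1]>.04)&(X[...,1]<.27)&(p.min(-1)>110)).astype(np.uint8)
    k,l,s,_=cv2.connectedComponentsWithStats(m)
    for i in range(1,k):
        if s[i,4]>20: print(n,s[i],cv2.boxPoints(cv2.minAreaRect((X[l==i][:,:2]*1000).astype(np.float32))).round().tolist())
save("w_%d"%(o["clock"]*100),p[180:290,260:380])
E
python3 bar.py
```

```text
4.9 [0.4844 0.0741 0.0243] [ 0.83 -0.57 -0.3 ]
wrist [   60   246   240    49 10704] [[455.0, 206.0], [470.0, 86.0], [496.0, 90.0], [481.0, 209.0]]
wrist [  16  259   42   51 1243] [[444.0, 233.0], [446.0, 212.0], [476.0, 215.0], [473.0, 236.0]]
side [325 228  20  13 105] [[445.0, 147.0], [485.0, 147.0], [485.0, 235.0], [445.0, 235.0]]
```

The bar follows, with about 8 mm still to go. I push on slowly until the force rises.

Call:
servo_tool(
  turn=[
    [0,0,0],
    [0,0,0],
    [0,0,0],
    [0,0,0],
    [0,0,0],
    [0,0,0],
  ],
  slide=[
    [-0.01,0.05,0],
    [-0.01,0.1,0],
    [-0.02,0.15,0],
    [-0.02,0.2,0],
    [-0.02,0.2,0],
    [-0.02,0.2,0],
  ],
  hand=[0,0,0,0,0,0],
)

```text
clock: 5.75
tcp_pos: [0.4838, 0.0799, 0.0243]
orientation: [-3.135, -0.196, -0.0]
contact_force: [0.2, 0.0, -0.2]
grip_width: -0.0001
gripper_force: 0.0
```

Call:
servo_tool(
  turn=[
    [0,0,0],
    [0,0,0],
    [0,0,0],
    [0,0,0],
  ],
  slide=[
    [0,0.03,0],
    [-0.01,0.06,0],
    [-0.01,0.08,0],
    [-0.01,0.08,0],
  ],
  hand=[0,0,0,0],
)

```text
clock: 6.25
tcp_pos: [0.4835, 0.0822, 0.0243]
orientation: [3.135, 0.196, 0.0]
contact_force: [0.3, -1.4, -0.4]
grip_width: -0.0001
gripper_force: 0.3
```

```bash
python3 bar.py
```

```text
6.25 [0.4835 0.0822 0.0243] [ 0.28 -1.45 -0.41]
wrist [   63   246   238    50 10773] [[454.0, 214.0], [469.0, 94.0], [495.0, 97.0], [480.0, 218.0]]
wrist [ 36 268  38  42 848] [[437.0, 220.0], [464.0, 203.0], [472.0, 216.0], [445.0, 232.0]]
side [325 228  20  13 109] [[442.0, 235.0], [449.0, 150.0], [490.0, 152.0], [484.0, 238.0]]
```

Call:
servo_tool(
  turn=[
    [0,0,0],
    [0,0,0],
    [0,0,0],
    [0,0,0],
  ],
  slide=[
    [0,0.03,0],
    [-0.01,0.06,0],
    [-0.01,0.08,0],
    [-0.01,0.08,0],
  ],
  hand=[0,0,0,0],
)

```text
clock: 6.85
tcp_pos: [0.4832, 0.0832, 0.0243]
orientation: [3.134, 0.194, -0.001]
contact_force: [0.8, -5.0, 0.9]
grip_width: 0.0001
gripper_force: 2.6
```

Call:
servo_tool(
  turn=[
    [0,0,0],
    [0,0,0],
    [0,0,0],
    [0,0,0],
  ],
  slide=[
    [0,0.03,0],
    [-0.01,0.06,0],
    [-0.01,0.08,0],
    [-0.01,0.08,0],
  ],
  hand=[0,0,0,0],
)

```text
clock: 7.35
tcp_pos: [0.4831, 0.0834, 0.0243]
orientation: [3.132, 0.191, -0.001]
contact_force: [2.8, -11.9, 2.0]
grip_width: -0.0001
gripper_force: 5.3
```

The force rises and the tip stalls at y=0.0834, so the bar is against something. I check visually that it is the stop.

```bash
python3 - <<'E'
from h import *
p,d,c=snap("wrist"); save("w2",p)
E
```

```text
(no output)
```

View pics/w2.png

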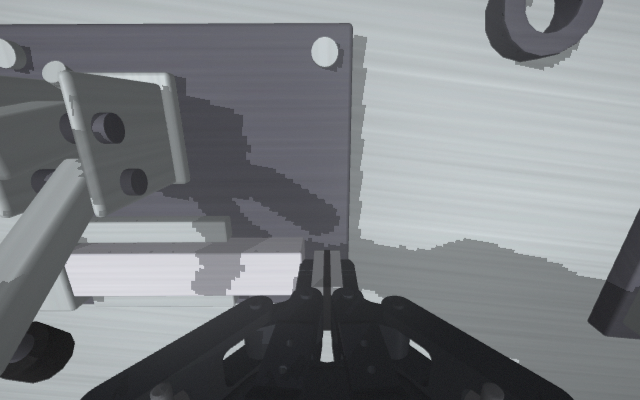

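The bar's far end at px (66,270) is flush against the stop block, so it is home. I back off, rise, and go over to the nest side of the handle.

Call:
servo_tool(
  turn=[
    [0,0,0],
    [0,0,0],
    [0,0,0],
    [0,0,0],
    [0,0,0],
    [0,0,0],
    [0,0,0],
    [0,0,0],
  ],
  slide=[
    [0.05,-0.5,0],
    [0.05,-0.5,1.6],
    [0.05,-0.5,3.4],
    [0.05,-0.5,5.2],
    [0.1,0,7.2],
    [0.1,1.5,7.2],
    [0.13,3.05,7.2],
    [0.13,3.05,7.2],
  ],
  hand=[0,0,0,0,0,0,0,0],
)

```text
clock: 8.4
tcp_pos: [0.486, 0.183, 0.2407]
orientation: [-3.132, -0.206, -0.001]
contact_force: [0.7, -0.0, -0.2]
grip_width: -0.0001
gripper_force: 0.0
```

```bash
python3 - <<'E'
from h import *
print(r.get_obs()["tcp_pos"])
for n in("side","scene"):
    p,d,c=snap(n);X=pts(d,c)
    m=(X[...,2]>.12)&(X[...,2]<.18)&(p.max(-1)<70)&(X[...,0]>.5)&(X[...,0]<.6)&(X[...,1]>.14)&(X[...,1]<.24)
    q=X[m]; print(n,len(q),[q[(q[:,2]>a)&(q[:,2]<a+.02)].mean(0).round(3) for a in(.12,.14,.16)])
    m=(X[...,2]>.025)&(X[...,2]<.045)&(p.min(-1)>110)&(X[...,0]>.42)&(X[...,0]<.53)&(X[...,1]>.04)&(X[...,1]<.2)
    if m.sum():print(" bar",X[m][:,1].min())
    if n=="side":save("s2",cv2.resize(p[180:270,265:385],None,fx=5,fy=5,interpolation=2))
E
```

```text
[0.48596412 0.18297238 0.24066694]
side 79 [array([0.539, 0.189, 0.129]), array([0.535, 0.188, 0.15 ]), array([0.532, 0.187, 0.169])]
 bar 0.10016127505932147
scene 91 [array([0.54 , 0.178, 0.131]), array([0.537, 0.178, 0.149]), array([0.533, 0.178, 0.17 ])]
 bar 0.0759270456642759
```

View pics/s2.png

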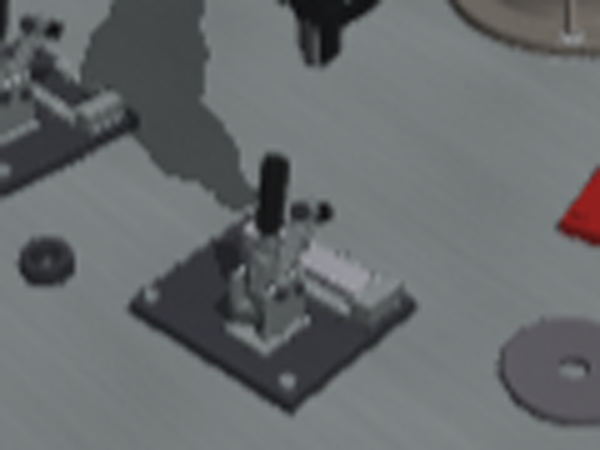

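The picture shows the bar flush at the stop and the handle upright at px (270,195). The handle's centre at 90 mm is about (0.533, 0.184). Now I descend on the nest side and push.

Call:
servo_tool(
  turn=[
    [0,0,0],
    [0,0,0],
    [0,0,0],
    [0,0,0],
    [0,0,0],
    [0,0,0],
    [0,0,0],
    [0,0,0],
  ],
  slide=[
    [0,-0.1,-1.5],
    [0,-0.1,-2.7],
    [0,-0.1,-3.0],
    [0.4,-0.08,-3.0],
    [0.8,-0.04,-3.0],
    [1.1,0,-3.0],
    [1.34,0.02,-3.02],
    [1.34,0.02,-3.02],
  ],
  hand=[0,0,0,0,0,0,0,0],
)

```text
clock: 9.5
tcp_pos: [0.5274, 0.1793, 0.1498]
orientation: [-3.135, -0.196, -0.0]
contact_force: [-1.9, 0.2, 1.4]
grip_width: 0.0
gripper_force: 1.1
```

Call:
servo_tool(
  turn=[
    [0,0,0],
    [0,0,0],
    [0,0,0],
    [0,0,0],
    [0,0,0],
    [0,0,0],
    [0,0,0],
  ],
  slide=[
    [0.4,0.1,0],
    [0.82,0.2,-0.03],
    [1.22,0.26,-0.13],
    [1.62,0.33,-0.3],
    [1.98,0.38,-0.52],
    [2.15,0.4,-0.66],
    [2.15,0.4,-0.66],
  ],
  hand=[0,0,0,0,0,0,0],
)

```text
clock: 10.38
tcp_pos: [0.5916, 0.1908, 0.1295]
orientation: [-3.136, -0.195, 0.0]
contact_force: [-1.5, -0.9, 0.8]
grip_width: 0.0004
gripper_force: 0.8
```

Call:
servo_tool(
  turn=[
    [0,0,0],
    [0,0,0],
    [0,0,0],
    [0,0,0],
    [0,0,0],
    [0,0,0],
  ],
  slide=[
    [0.15,0.02,-0.14],
    [0.33,0.04,-0.36],
    [0.51,0.07,-0.6],
    [0.62,0.08,-0.79],
    [0.72,0.1,-0.97],
    [0.72,0.1,-0.97],
  ],
  hand=[0,0,0,0,0,0],
)

```text
clock: 11.12
tcp_pos: [0.613, 0.194, 0.1002]
orientation: [3.135, 0.195, -0.001]
contact_force: [0.1, 0.2, 0.1]
grip_width: -0.0001
gripper_force: 0.0
```

```bash
python3 - <<'E'
from h import *
o=r.get_obs();print(o["tcp_pos"],o["contact_force"])
p,d,c=snap("side"); save("s3",cv2.resize(p[180:270,265:385],None,fx=5,fy=5,interpolation=2))
E
```

```text
[0.61298681 0.19398531 0.10016025] [0.08120938 0.17608013 0.10804298]
```

View pics/s3.png

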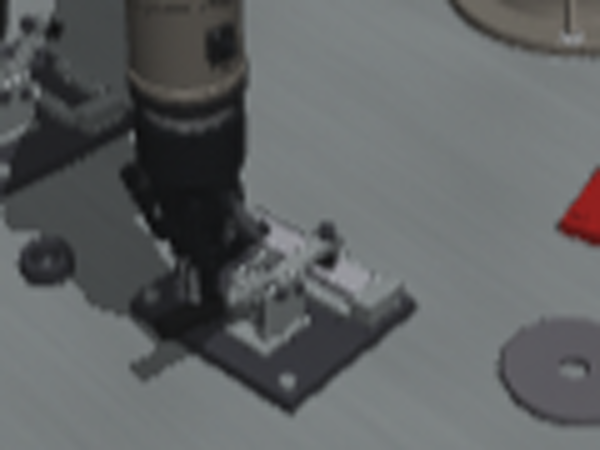

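The clamp arm now lies level over the bar at px (320,250) and the handle is down, with no force on the tool. I withdraw upwards and check.

Call:
servo_tool(
  turn=[
    [0,0,0],
    [0,0,0],
    [0,0,0],
    [0,0,0],
    [0,0,0],
    [0,0,0],
    [0,0,0],
    [0,0,0],
  ],
  slide=[
    [0,0,1],
    [0,0,2.5],
    [0,0,4],
    [0,0,5],
    [-0.5,-1.7,5],
    [-1,-3.4,5],
    [-1.4,-5,5],
    [-1.4,-5,5],
  ],
  hand=[0,0,0,0,0,0,0,0],
)

```text
clock: 12.18
tcp_pos: [0.5705, 0.0387, 0.2511]
orientation: [3.133, 0.184, -0.0]
contact_force: [0.3, 1.3, 0.3]
grip_width: -0.0004
gripper_force: 0.0
```

```bash
python3 - <<'E'
from h import *
o=r.get_obs();print(o["clock"],o["contact_force"])
a=[]
for n,s in(("side",np.s_[180:270,265:385]),("wrist",np.s_[:,:])):
    p,d,c=snap(n);X=pts(d,c); a.append(cv2.resize(p[s],(400,300),interpolation=2))
    m=(X[...,2]>.045)&(X[...,2]<.13)&(p.max(-1)<70)&(X[...,0]>.56)&(X[...,0]<.70)&(X[...,1]>.16)&(X[...,1]<.24)
    q=X[m]; print(n,len(q),q.min(0),q.max(0)) if len(q) else 0
save("f",np.hstack(a))
E
```

```text
12.175 [0.34213197 1.29677079 0.28487982]
side 83 [0.56000343 0.18961049 0.06531513] [0.65435109 0.20795386 0.10518757]
wrist 1319 [0.59093276 0.18109575 0.07711066] [0.65239966 0.20473647 0.10276595]
```

View pics/f.png

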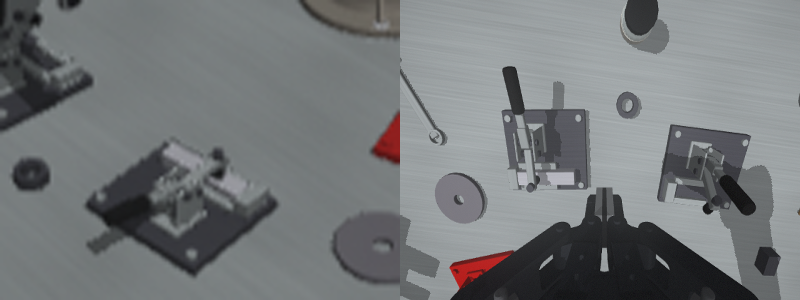

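The clamp is locked: the handle's tip reaches x=0.653 with its top at z=0.103, as expected at 15° above level. The bar is at the stop and the spare clamp is still open.

```bash
python3 -c "
from h import *
print(r.hand_in())"
```

```text
the job is handed in; nothing more can be done
None
```

I pushed the bar home against the end stop, snapped that fixture's clamp into lock on it, left the spare clamp open, and handed the job in at about 12 s.

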